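# Clear the spray line and prime the turbine housing inlet

## Robot

A 7-joint arm with a two-finger parallel gripper is mounted at the origin on the work surface. World frame = base frame: x ahead of the robot, y to its left, z up, the work surface at z = 0. Lengths are in m, angles in rad, forces in N, time in s.
With the tool pointing down it reaches from about 0.4 to 0.85 m from the base axis. Payload 6.9 kg.
Tool frame: the origin (TCP) lies at the very end of the fingers, on their centre line; the grasp point (between the pads) lies 19 mm behind it (robot.pinch_z is the z of the grasp point in the tool frame, in m); z points along the fingers, y is the line along which they close (so a half turn about z gives the same grasp; the last joint's range is limited). The gripper opens to 85 mm and grips with 20 to 120 N. Pads are 22 mm wide; open, the fingers measure 114 mm over their backs; the gripper's body (76 mm by 85 mm) begins 54 mm behind the grasp point. The pads swing forward as they close: fully open they stand 13 mm farther back than shut.
Start: joints at [0.105, 0.507, -0.238, 1.5, 0.126, 1.149, -0.155], TCP at [0.625, -0, 0.231] pointing down, gripper open.
Joint ranges: [-3.08, 3.08], [-0.24, 2.05], [-1.43, 1.35], [0, 2.5], [-1.52, 4.66], [0.17, 1.96], [-2.89, 2.89]. Speed limits (rad/s): [2.39, 2.39, 3.14, 3.14, 3.14, 3.14, 3.14].

## Interface

Orientations are given as a unit quaternion [x, y, z, w].
In Python, from workcell import robot, cams, close_job gives the robot as it stands.
- The arm moves only by the tool arm_command, never from a script. Its argument "steps" is one flat list of numbers, 7 for each row, row after row: the shift along the tool's x, y, z in cm, then the turn, a rotation vector about the tool's x, y, z in rad, then the finger opening in cm, from 0 to 8.54. In form: [tx, ty, tz, ax, ay, az, gripper, tx, ty, tz, ax, ay, az, gripper, ...]. A call has 1 to 8 rows; each row is the pose to reach, as a shift and turn from the pose commanded when the call began, along the tool's axes at that moment; what a row does not reach only later rows make up. A row lasts 1/8 s, in which the tool goes at most 62.5 mm and 10.7 degrees, less where a joint would pass 70% of its speed; a pose out of reach is approached as far as the arm can. A call with a gripper value outside its range is refused whole. The fingers move at their own pace and stop on an object; the grip force is fixed at half the most. Time passes only in rows, so rows that repeat a pose let the fingers close. It gives the time, the measured TCP pose, the force, the opening and the grip force at its end, in the units of the state.
- robot.sense(): the state, without advancing time (a new reading comes with each control period).
- cams.grab_frame(name): name is "scene" or "side" or "wrist"; returns the picture (384x512x3 uint8, blue, green, red); there is no depth.
- cams.camera_model(name): a dict with "fx", "fy", "cx", "cy" (pixels), "pose" (4x4, takes a point from camera to world coordinates). Camera axes: x right, y up, looking along -z (the intrinsics and any distortion apply to the point x, -y, -z); pixel columns grow to the right and rows downward; lengths in m; the calibration is good to about 2 mm. A picture is of the moment at which its call begins: read the wrist's pose just before it. camera_model takes no time and is no camera call; for the wrist camera it gives the pose at the moment of the call.
- close_job(): hands the job in; it is judged then, once.
The state is a dict: "t": time; "qpos": joint angles; "joint_vel": joint speeds; "joint_torque": joint torques, N m; "tcp_pos": TCP position; "tool_rot": TCP orientation; "wrist_force": force on the tool from outside, world axes, zero at the start; "wrist_torque": the same for the moment, N m; "width": finger opening in m; "grasp_force": force on a finger pad.
Only numpy, scipy, OpenCV 4.12 (cv2) and the standard library are available. Lean on these libraries where they do the work, as an engineer would, in place of code of your own. Each camera call takes 0.05 s, during which the arm holds its last target. There are 200 camera calls.

## Task

The clamped spray can is aimed at the inlet flange of the turbine housing, but a bearing cartridge stands in the way. Move the cartridge wholly onto the black rubber mat, keeping it standing upright all the way, then gently press the can's nozzle cap fully down and let it spring back up. Leave the parts bin, the other (capped) can and the loose clamp ring where they are.

Things in the scene. Friction and masses are not known exactly. Their poses are not given: they have to be found in the camera images.
- station: White spray can, 53 mm diameter, held upright in a round steel bench clamp (base 84 mm diameter, 12 mm high), fixed to the bench. Origin: centre of the clamp base's underside, on the bench and on the can's axis. z up; the nozzle sprays along its -y axis, 135 mm above the bench, straight to the inlet flange. The can's shoulder ends 120 mm above the bench.
- nozzle_top (a point): Centre of the top face of the sprung nozzle cap, a white plastic disc-like button 26 mm in diameter and 16 mm high on the can's axis; 143 mm above the bench when up. It moves straight down.
- nozzle (a joint): Travel of the nozzle cap: 0 up, 0.006 (6 mm) fully down; the spring needs about 2 N to start and 5 N at the end, and pushes the cap back up when let go.
- housing: Cast turbine housing on a steel riser, fixed to the bench, about 320 mm from the can. Origin: on the bench, under the centre of its inlet flange's face; the face (94 mm wide, 86 mm high, rectangular opening) looks along its +y axis at the can, with the inlet's centre 135 mm above the bench. The round housing (166 mm diameter, top 188 mm above the bench) has its axis at x +45 mm, y -125 mm.
- cartridge: Loose bearing cartridge of bright metal, 0.75 kg, round about its upright z axis, standing between can and housing: base flange 110 mm diameter and 30 mm high, stepped body (60 mm waist, at most 80 mm diameter) to 92 mm, then a plain steel shaft end 26 mm in diameter up to 155 mm. Origin: centre of its underside.
- mat: Square black rubber mat 180 x 180 mm, 1 mm thin, level with the bench for sliding, fixed; origin at its centre, x and y along its sides. It lies on the far side of the spray line.
- bin: Loose open red parts bin 120 x 120 mm, 50 mm high, with small steel parts; origin at the centre of its underside. Leave alone.
- capped_can: Loose spray can of the same kind with its tall overcap on, 53 mm diameter, 153 mm high, standing beside the clamped can; origin at the centre of its underside. Leave alone.
- vband: Loose steel clamp ring lying flat, 100 mm outside diameter, 16 mm high, with a bolt at its +x side; origin at the ring's centre, underside. Leave alone.
Mind the look-alikes: they are no part of the job. What is shaped like the station but green is not meant.

How it is judged:
On the way, in this order (a step that is already met when the one before it is completed fails the run):
1. the cartridge stands upright, wholly on the mat, at rest and let go (x of cartridge in the frame of mat between -0.035 and 0.035 m and y of cartridge in the frame of mat between -0.035 and 0.035 m and angle between cartridge's own z axis and vertical below 0.1 rad and height (world z) of cartridge below 0.006 m and linear speed of cartridge below 0.02 m/s and contact force between cartridge and the arm below 0.1 N and contact force between cartridge and the fingers below 0.1 N), for 0.2 s.
2. the nozzle cap is pressed fully down (at least 4.5 of its 6 mm) (value of joint nozzle above 0.0045 m), for 0.1 s.
3. the nozzle cap has sprung back up (within 1.5 mm) (value of joint nozzle below 0.0015 m), for 0.2 s.
At the end, for the whole second after the job is handed in: The cartridge stands upright (within 0.1 rad) and at rest on the mat, its centre within 35 mm of the mat's centre along both of the mat's sides (so no part overhangs); the nozzle cap is up again (within 1.5 mm); the bin, the capped can and the clamp ring are within 20 mm of where they began (x of cartridge in the frame of mat between -0.035 and 0.035 m and y of cartridge in the frame of mat between -0.035 and 0.035 m and angle between cartridge's own z axis and vertical below 0.1 rad and height (world z) of cartridge below 0.006 m and linear speed of cartridge below 0.02 m/s and value of joint nozzle below 0.0015 m and distance of each of bin, capped_can, vband from where it was at the start of the episode below 0.02 m); the robot touches nothing.
It fails at once if the nozzle is pressed (over 3 mm) while the cartridge is still within 75 mm of the spray line (value of joint nozzle above 0.003 m and x of cartridge in the frame of station between -0.075 and 0.075 m).
It fails at once if the cartridge is tipped by more than 0.35 rad (angle between cartridge's own z axis and vertical above 0.35 rad).
It fails at once if the nozzle cap is pressed with more than 80 N (contact force between nozzle and anything else above 80 N).
It fails at once if the parts bin, the capped can or the clamp ring is moved by more than 30 mm (distance of any of bin, capped_can, vband from where it was at the start of the episode above 0.03 m).
It also fails if it takes over 51 s, if anything falls off the work surface, if the arm or the gripper's body presses on something with over 40 N, if the wrist force passes 120 N, or if a joint passes its speed limit or range.

## Working session

There is one attempt and no reset: what is moved stays moved. The work goes in short steps, Python scripts to look and compute and a tool call to move; the robot and the scene stay as the last step left them, time stands still between calls to the robot, and variables do not carry over. Pictures are saved under pics/ and viewed, at most 10 in all, crops included, and the job is handed in when it is done.

Besides the shell and the picture viewer there is one more tool, called after ">>>" by a JSON object that holds its "method" and its "body", one argument or row to a line. arm_command: Moves the arm, as the interface text tells. Its arguments: {"type":"object","properties":{"steps":{"type":"array","items":{"type":"number"}}},"required":["steps"]}

```bash
mkdir -p pics
python3 - <<'E'
from workcell import robot,cams
import cv2,numpy as np
s=robot.sense();print(s['t'],s['tcp_pos'],s['tool_rot'],s['width'],robot.pinch_z)
for n in("scene","side","wrist"):
    m=cams.camera_model(n);print(n,{k:(np.round(v,3).tolist()) for k,v in m.items() if not isinstance(v,str)})
    cv2.imwrite(f"pics/{n}0.png",cams.grab_frame(n))
a=cv2.imread("pics/scene0.png");b=cv2.imread("pics/side0.png")
E
```

```text
0.0 [ 6.24476148e-01 -8.47044040e-05  2.30414228e-01] [ 7.07086650e-01  7.07126317e-01 -6.77117371e-04 -6.18802303e-04] 0.08540002638767571 -0.0187
scene {'fx': 373.81, 'fy': 373.81, 'cx': 261.972, 'cy': 186.875, 'pose': [[0.174, -0.614, 0.77, 1.215], [0.985, 0.104, -0.14, -0.002], [0.006, 0.782, 0.623, 0.719], [0.0, 0.0, 0.0, 1.0]]}
side {'fx': 346.549, 'fy': 346.549, 'cx': 254.192, 'cy': 192.286, 'pose': [[-0.865, 0.285, -0.412, 0.171], [-0.501, -0.46, 0.733, 0.636], [0.019, 0.841, 0.541, 0.474], [0.0, 0.0, 0.0, 1.0]]}
wrist {'fx': 344.323, 'fy': 344.323, 'cx': 253.47, 'cy': 189.077, 'pose': [[1.0, -0.0, 0.001, 0.624], [0.0, 0.964, 0.266, 0.067], [-0.001, -0.266, 0.964, 0.374], [0.0, 0.0, 0.0, 1.0]]}
```

View pics/scene0.png

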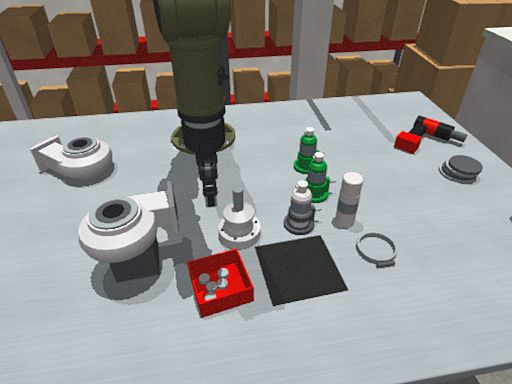

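View pics/side0.png

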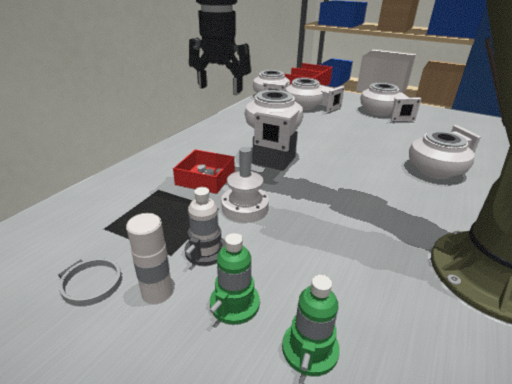

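View pics/wrist0.png

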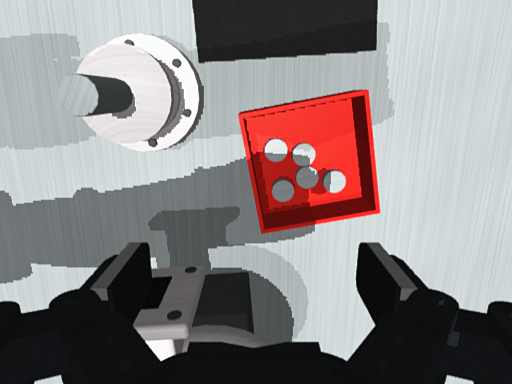

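The scene view shows the cartridge shaft top at about (238,188), the white nozzle cap at (302,185) and the mat corners at (256,248), (318,237), (346,291), (268,301). It also shows the bin at (220,280), the capped can at (349,180) and the ring at (377,248). In the side view the shaft top is at about (245,151) and the cap at (202,192). In the wrist view the shaft top is at about (78,95), with the mat edge along the top. I'll measure these more closely next.

```bash
cat > h.py <<'E'
import numpy as np,cv2
from workcell import robot,cams
def ray(m,p):
    k=np.array([[m['fx'],0,m['cx']],[0,m['fy'],m['cy']],[0,0,1]],float)
    d=m.get('dist',m.get('distortion'))
    u=cv2.undistortPoints(np.array([[p]],float),k,None if d is None else np.array(d,float))[0,0]
    P=np.array(m['pose']);v=P[:3,:3]@[u[0],-u[1],-1];return P[:3,3],v/np.linalg.norm(v)
def plane(m,p,z):
    o,v=ray(m,p);return o+v*(z-o[2])/v[2]
def tri(*mp):
    A=np.zeros((3,3));b=np.zeros(3);R=[ray(m,p) for m,p in mp]
    for o,v in R:
        M=np.eye(3)-np.outer(v,v);A+=M;b+=M@o
    x=np.linalg.solve(A,b);return x,[float(np.linalg.norm(np.cross(x-o,v))) for o,v in R]
E
python3 - <<'E'
from h import *
S=cams.camera_model("scene");D=cams.camera_model("side");print(S.keys())
a=cv2.imread("pics/scene0.png");b=cv2.imread("pics/side0.png")
g=a.max(2);mk=np.zeros_like(g);mk[230:310,245:360]=(g[230:310,245:360]<50)*255
c=max(cv2.findContours(mk,0,2)[0],key=cv2.contourArea)
q=cv2.approxPolyDP(c,6,True)[:,0];print(q.tolist())
W=np.array([plane(S,p,0.001) for p in q.astype(float)]);print(W.round(4),W.mean(0))
print("shaft",tri((S,(238,188)),(D,(245,151))));print("cap",tri((S,(302,185)),(D,(202,191))))
def crop(i,x,y,w=50,h=66):return cv2.resize(i[y:y+h,x:x+w],None,fx=4.5,fy=4.5,interpolation=0)
t=np.hstack([crop(a,215,182,50),crop(a,275,178,40),crop(b,218,145,53),crop(b,185,182,32)])
cv2.imwrite("pics/c.png",t);print(t.shape)
E
```

```text
dict_keys(['fx', 'fy', 'cx', 'cy', 'pose'])
[[319, 236], [255, 247], [273, 305], [346, 289]]
[[0.5583 0.2717 0.001 ]
 [0.5681 0.0982 0.001 ]
 [0.7438 0.1101 0.001 ]
 [0.7308 0.284  0.001 ]] [0.65024276 0.19099556 0.001     ]
shaft (array([0.51275763, 0.06841553, 0.15281545]), [0.002707009791771238, 0.0027070097917712144])
cap (array([0.50750981, 0.2282855 , 0.1393696 ]), [3.943118168915488e-05, 3.943118168905814e-05])
(297, 787, 3)
```

View pics/c.png

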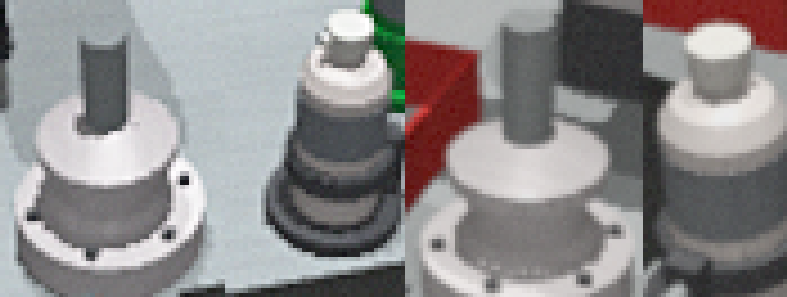

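The crops put the shaft-top centre at (238.3,188.5) in the scene view and (245.3,149.5) in the side view. The cap-top centre is at (302.5,183.5) and (201.5,190.9). I'll refine those and check the neighbours for clearance.

Run:
```python
from h import *
S=cams.camera_model("scene");D=cams.camera_model("side");W=cams.camera_model("wrist")
f=lambda n,r:print(n,r[0].round(4),np.round(r[1],4))
f("shaft",tri((S,(238,188.3)),(D,(245,149.3)),(W,(77,95))))
f("shaft2",tri((S,(238,188.3)),(D,(245,149.3))))
f("cap",tri((S,(302.3,183.3)),(D,(201.3,190.7))))
f("capped",tri((S,(350.5,178)),(D,(146,222))))
for p in((203,95),(140,152),(140,33)):print("flange",plane(W,p,.03).round(4))
w=cv2.imread("pics/wrist0.png").astype(int);r=((w[...,2]>120)&(w[...,1]<90)).astype(np.uint8)
c=max(cv2.findContours(r,0,2)[0],key=cv2.contourArea)
for p in cv2.boxPoints(cv2.minAreaRect(c)):print("bin rim",plane(W,p.astype(float),.05).round(3))
for p in((194,5),(199,62),(376,49)):print("mat",plane(W,p,.001).round(4))
```

```text
shaft [0.5151 0.067  0.1547] [0.0015 0.0012 0.0005]
shaft2 [0.5147 0.0672 0.1548] [0.0013 0.0013]
cap [0.5059 0.2303 0.1424] [0.0013 0.0013]
capped [0.5146 0.3535 0.1502] [0.0018 0.0018]
flange [0.5753 0.0667 0.03  ]
flange [0.5097 0.0114 0.03  ]
flange [0.5194 0.1218 0.03  ]
bin rim [0.609 0.051 0.05 ]
bin rim [0.726 0.073 0.05 ]
bin rim [ 0.76  -0.043  0.05 ]
bin rim [ 0.631 -0.07   0.05 ]
mat [0.5656 0.1516 0.001 ]
mat [0.5683 0.0991 0.001 ]
mat [0.7475 0.1114 0.001 ]
```

>>> {"method": "arm_command", "body": {
  "steps": [3,-5,0,0,0,0,8.5,6.7,-10.9,0,0,0,0,8.5,6.7,-10.9,0,0,0,0,8.5,6.7,-10.9,0,0,0,0,8.5,6.7,-10.9,4,0,0,0,8.5,6.7,-10.9,8,0,0,0,8.5,6.7,-10.9,12.2,0,0,0,8.5,6.7,-10.9,12.2,0,0,0,8.5]
}}

```text
t: 1.15
tcp_pos: [0.5151, 0.0655, 0.1066]
tool_rot: [0.708, 0.707, -0.002, -0.002]
wrist_force: [0.5, 0.5, 0.5]
width: 0.0849
grasp_force: 0.0
```

>>> {"method": "arm_command", "body": {
  "steps": [0.1,0,0,0,0,0,4,0.1,0,0,0,0,0,2,0.1,0,0,0,0,0,1,0.1,0,0,0,0,0,0.5,0.1,0,0,0,0,0,0,0.1,0,0,0,0,0,0,0.1,0,0,0,0,0,0,0.1,0,0,0,0,0,0]
}}

```text
t: 2.15
tcp_pos: [0.5166, 0.068, 0.1105]
tool_rot: [0.707, 0.707, 0.001, 0.001]
wrist_force: [-0.5, -0.1, 6.6]
width: 0.0249
grasp_force: 58.6
```

>>> {"method": "arm_command", "body": {
  "steps": [0,0,-0.8,0,0,0,0,0,0,-1.6,0,0,0,0,0,0,-2.5,0,0,0,0,0,0,-2.5,0,0,0,0,0,0,-2.5,0,0,0,0]
}}

```text
t: 2.78
tcp_pos: [0.5158, 0.0679, 0.1341]
tool_rot: [0.707, 0.707, -0.0, -0.0]
wrist_force: [0.2, 0.0, -8.3]
width: 0.0246
grasp_force: 59.8
```

Run:
```python
from h import *
a=cams.grab_frame("scene");b=cams.grab_frame("side")
cv2.imwrite("pics/l.png",np.hstack([cv2.resize(a[130:320,170:390],None,fx=1.8,fy=1.8),cv2.resize(b[90:280,130:350],None,fx=1.8,fy=1.8)]))
```

```text
(no output)
```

View pics/l.png

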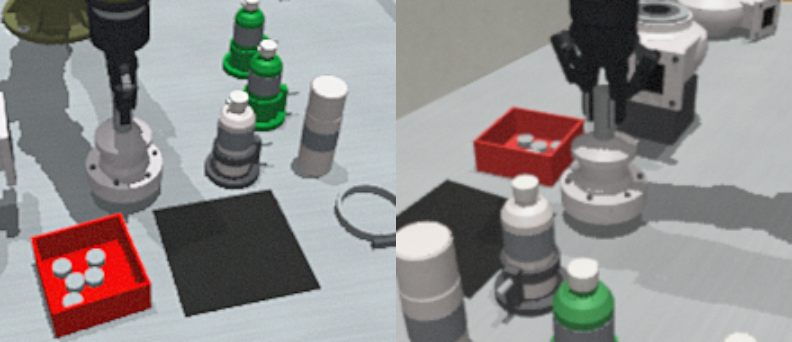

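The cartridge is lifted about 2.4 cm and hangs upright in both views, at about (125,165) in the left crop and (602,190) in the right. Now I'll carry it over the mat.

>>> {"method": "arm_command", "body": {
  "steps": [1.5,1.2,0,0,0,0,0,4,3.5,0,0,0,0,0,6.5,6.5,0,0,0,0,0,9,9.5,0,0,0,0,0,11.5,12,0,0,0,0,0,12.5,13.5,0,0,0,0,0,12.5,13.5,0,0,0,0,0,12.5,13.5,0,0,0,0,0]
}}

```text
t: 3.88
tcp_pos: [0.6503, 0.1928, 0.1334]
tool_rot: [0.707, 0.707, -0.001, -0.0]
wrist_force: [-1.2, -0.6, -9.0]
width: 0.0245
grasp_force: 60.2
```

Run:
```python
from h import *
a=cams.grab_frame("scene");W=cams.camera_model("wrist");w=cams.grab_frame("wrist");print(robot.sense()['tcp_pos'])
cv2.imwrite("pics/m.png",np.hstack([cv2.resize(a[130:330,200:400],(384,384)),cv2.resize(w,(400,384))]))
```

```text
[0.65047779 0.192356   0.1339843 ]
```

View pics/m.png

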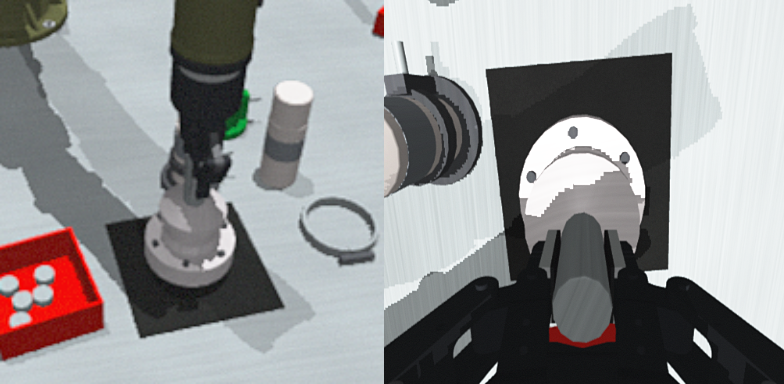

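The cartridge hangs over the middle of the mat, with mat showing on all sides of its flange. I'll lower it slowly.

>>> {"method": "arm_command", "body": {
  "steps": [0,0,0.7,0,0,0,0,0,0,1.4,0,0,0,0,0,0,1.9,0,0,0,0,0,0,2.1,0,0,0,0,0,0,2.2,0,0,0,0,0,0,2.2,0,0,0,0]
}}

```text
t: 4.72
tcp_pos: [0.6511, 0.193, 0.1124]
tool_rot: [0.707, 0.707, 0.0, 0.0]
wrist_force: [0.6, 0.6, -10.3]
width: 0.0245
grasp_force: 60.4
```

>>> {"method": "arm_command", "body": {
  "steps": [0,0,0.1,0,0,0,0,0,0,0.2,0,0,0,0,0,0,0.3,0,0,0,0,0,0,0.3,0,0,0,0]
}}

```text
t: 5.22
tcp_pos: [0.6511, 0.193, 0.1107]
tool_rot: [0.707, 0.707, 0.0, 0.0]
wrist_force: [-4.8, -3.3, 6.6]
width: 0.0244
grasp_force: 61.5
```

>>> {"method": "arm_command", "body": {
  "steps": [0,0,0,0,0,0,3.5,0,0,0,0,0,0,5,0,0,0,0,0,0,6,0,0,0,0,0,0,6,0,0,0,0,0,0,6,0,0,0,0,0,0,6]
}}

```text
t: 5.98
tcp_pos: [0.651, 0.193, 0.1093]
tool_rot: [0.707, 0.707, 0.0, 0.0]
wrist_force: [-0.0, 0.1, -0.6]
width: 0.06
grasp_force: 0.0
```

>>> {"method": "arm_command", "body": {
  "steps": [0,0,-2,0,0,0,6,0,0,-6,0,0,0,6,0,0,-11,0,0,0,6,0,0,-11,0,0,0,6,0,0,-11,0,0,0,6]
}}

```text
t: 6.6
tcp_pos: [0.6508, 0.1928, 0.219]
tool_rot: [0.707, 0.707, -0.0, 0.0]
wrist_force: [-0.2, -0.6, -0.4]
width: 0.06
grasp_force: 0.0
```

Run:
```python
from h import *
print(robot.sense()['tcp_pos'],robot.sense()['width'])
a=cams.grab_frame("scene");w=cams.grab_frame("wrist");print(np.round(cams.camera_model("wrist")['pose'],4).tolist())
cv2.imwrite("pics/w1.png",w);cv2.imwrite("pics/n.png",np.hstack([cv2.resize(a[130:330,200:400],(288,288)),cv2.resize(w,(384,288))]))
```

```text
[0.65076314 0.19283535 0.21901711] 0.0599612922818734
[[1.0, -0.0006, 0.002, 0.6501], [0.0001, 0.9638, 0.2666, 0.2603], [-0.0021, -0.2666, 0.9638, 0.3608], [0.0, 0.0, 0.0, 1.0]]
```

View pics/n.png

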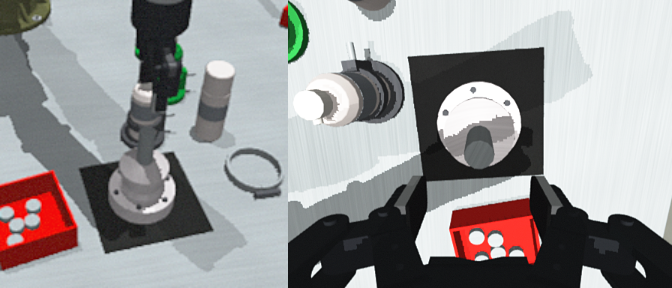

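The cartridge stands upright and released in the middle of the mat, with mat margin on all sides. The nozzle cap is visible at wrist pixel ≈(27,140). I'll measure it again together with the cartridge placing.

Run:
```python
from h import *
S=cams.camera_model("scene");D=cams.camera_model("side");W=cams.camera_model("wrist")
w=cv2.imread("pics/w1.png");
sub=w[110:175,0:60];print((sub.min(2)[::4,::3]))
m=np.zeros((384,512),np.uint8);m[40:245,150:345]=(w[40:245,150:345].max(2)<70)*255
c=max(cv2.findContours(m,0,2)[0],key=cv2.contourArea);q=cv2.convexHull(c)
P=np.array([plane(W,p,.001) for p in cv2.approxPolyDP(q,8,True)[:,0].astype(float)]);print("mat",P.round(3).tolist())
m=np.zeros((384,512),np.uint8);m[100:230,190:320]=(w[100:230,190:320].min(2)>225)*255
c=max(cv2.findContours(m,0,2)[0],key=cv2.contourArea);print(cv2.boundingRect(c))
for p in ((254,109),(198,165),(311,165)):print("flange",plane(W,p,.03).round(4))
print(tri((S,(302.3,183.3)),(D,(201.3,190.7)),(W,(26,140))))
```

```text
[[238 235 233 235 233 232 233 232 235 234 246 254 254 254 254 254 253 253
  253 253]
 [234 234 232 237 232 234 233 232 232 251 254 254 254 254 254 254 248 247
  248 253]
 [233 234 232 235 234 238 233 234 252 255 255 255 255 255 255 253 253 252
  252 247]
 [235 234 239 236 234 252 255 255 255 255 255 245 117 117 115 109 111 143
  170 254]
 [236 239 237 233 255 255 255 255 255 255 255 255 255 189 110 114 113 110
  125 145]
 [236 234 234 255 255 255 255 255 255 255 255 255 255 255 255 102 107 108
  106 137]
 [237 234 232 255 255 255 255 255 255 255 255 255 255 255 255 171 108 107
  106  99]
 [233 236 237 255 255 255 255 255 255 255 255 255 255 255 255 255  96 101
  100  99]
 [232 236 237 255 255 255 255 255 255 255 255 255 255 255 255 255  92 100
  101 101]
 [232 236 235 254 255 255 255 255 255 255 255 255 255 255 255 255  92 100
  101  99]
 [235 235 235 232 253 255 255 255 255 255 255 255 255 255 255 255  95 101
  100 144]
 [235 233 237 227 219 246 255 255 255 255 255 255 255 255 255  91  97 114
  148 146]
 [212 205 214 214 217 213 215 229 255 255 255 255 255 161 203 111 207 182
  157 152]
 [206 209 211 214 211 214 221 205 211 211 209 244 255 255 247 154 255 255
  255 254]
 [211 212 212 215 205 217 218 206 214 211 207 214 245 179 186 216 211 190
  177 178]
 [215 212 208 216 208 221 215 213 217 213 205 213 218 208 220 210 211 212
  217 215]
 [213 212 206 214 216 218 213 217 210 213 208 213 217 206 222 209 218 211
  216 214]]
mat [[0.733, 0.29, 0.001], [0.745, 0.112, 0.001], [0.558, 0.096, 0.001], [0.556, 0.277, 0.001]]
(199, 109, 112, 76)
flange [0.6499 0.2466 0.03  ]
flange [0.5951 0.1932 0.03  ]
flange [0.7056 0.1933 0.03  ]
(array([0.5054426 , 0.23114279, 0.14241494]), [0.0017659124146223914, 0.000999395149745594, 0.0009703198019674006])
```

>>> {"method": "arm_command", "body": {
  "steps": [1,-4,0,0,0,0,0,2.5,-9,0,0,0,0,0,3.7,-14.5,0,0,0,0,0,3.7,-14.5,0,0,0,0,0,3.7,-14.5,0,0,0,0,0,3.7,-14.5,3,0,0,0,0,3.7,-14.5,5.5,0,0,0,0,3.7,-14.5,5.5,0,0,0,0]
}}

```text
t: 7.7
tcp_pos: [0.5061, 0.2287, 0.1621]
tool_rot: [0.708, 0.707, -0.002, -0.001]
wrist_force: [-0.9, -0.4, 0.2]
width: -0.0001
grasp_force: 0.0
```

Run:
```python
from h import *
a=cams.grab_frame("scene");b=cams.grab_frame("side");print(robot.sense()['tcp_pos'],robot.sense()['width'])
cv2.imwrite("pics/p.png",np.hstack([cv2.resize(a[140:250,250:370],None,fx=3.3,fy=3.3),cv2.resize(b[140:250,140:260],None,fx=3.3,fy=3.3)]))
```

```text
[0.50698693 0.22974625 0.16438401] -0.0001009498092606447
```

View pics/p.png

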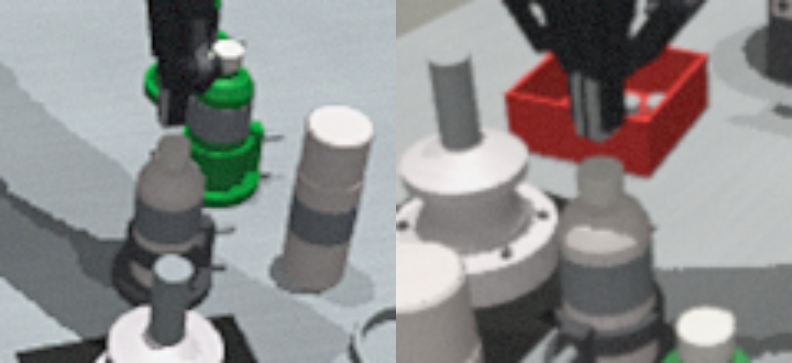

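The closed fingertips stand directly above the cap in both views, about 20 mm clear. I'll go down and read the force.

>>> {"method": "arm_command", "body": {
  "steps": [0,0,1,0,0,0,0,0,0,1.8,0,0,0,0,0,0,2.2,0,0,0,0,0,0,2.4,0,0,0,0,0,0,2.4,0,0,0,0]
}}

```text
t: 8.43
tcp_pos: [0.5059, 0.2298, 0.1404]
tool_rot: [0.707, 0.707, -0.0, 0.0]
wrist_force: [-2.1, -2.0, 2.7]
width: -0.0
grasp_force: 1.6
```

>>> {"method": "arm_command", "body": {
  "steps": [0,0,0.15,0,0,0,0,0,0,0.3,0,0,0,0,0,0,0.4,0,0,0,0,0,0,0.4,0,0,0,0]
}}

```text
t: 8.93
tcp_pos: [0.5059, 0.2299, 0.1371]
tool_rot: [0.707, 0.707, 0.0, 0.0]
wrist_force: [-4.8, -1.9, 10.7]
width: 0.0002
grasp_force: 5.6
```

>>> {"method": "arm_command", "body": {
  "steps": [0,0,0.1,0,0,0,0,0,0,0.2,0,0,0,0,0,0,0.2,0,0,0,0,0,0,0.2,0,0,0,0]
}}

```text
t: 9.43
tcp_pos: [0.506, 0.2299, 0.1368]
tool_rot: [0.707, 0.707, 0.001, 0.001]
wrist_force: [-8.7, -4.8, 26.6]
width: 0.0001
grasp_force: 13.3
```

The cap is on its stop: the force rose to 27 N with almost no further travel. I'll lift off.

>>> {"method": "arm_command", "body": {
  "steps": [0,0,-0.5,0,0,0,0,0,0,-1.5,0,0,0,0,0,0,-4,0,0,0,0,0,0,-8,0,0,0,0,0,0,-10,0,0,0,0,0,0,-10,0,0,0,0,0,0,-10,0,0,0,0,0,0,-10,0,0,0,0]
}}

```text
t: 10.42
tcp_pos: [0.5055, 0.2297, 0.2331]
tool_rot: [0.707, 0.707, -0.001, -0.0]
wrist_force: [-0.5, -0.2, 0.2]
width: 0.0001
grasp_force: 0.0
```

Run:
```python
from h import *
a=cams.grab_frame("scene");b=cams.grab_frame("side");print(robot.sense()['tcp_pos'],robot.sense()['wrist_force'])
cv2.imwrite("pics/e.png",np.hstack([cv2.resize(a[150:330,180:400],None,fx=1.8,fy=1.8),cv2.resize(b[130:310,50:270],None,fx=1.8,fy=1.8)]))
```

```text
[0.50567976 0.22981532 0.23337136] [ 0.8511466  -0.74170569 -0.73914916]
```

View pics/e.png

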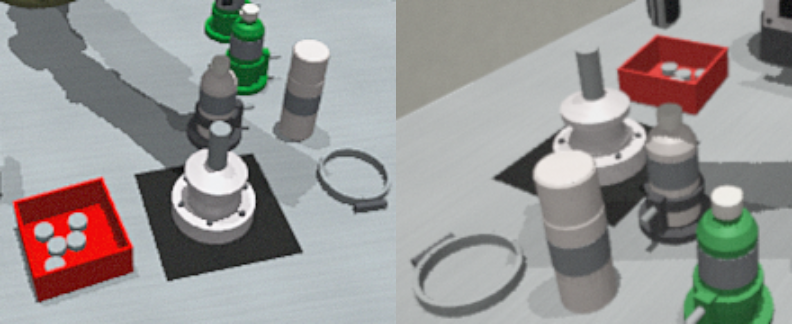

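The cartridge stands upright in the middle of the mat and the cap is up. The bin, capped can and ring look undisturbed, and the arm is clear of everything.

```bash
python3 -c "
from workcell import close_job
print(close_job())"
```

```text
the job is handed in; nothing more can be done
None
```

The job is handed in: the cartridge stands upright in the middle of the mat, the nozzle cap was pressed to its stop (about 27 N) and let go, and the last pictures show it up and the bin, capped can and clamp ring undisturbed; no verdict was returned.

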